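# Uncap the card press and hold its plunger half down

## Task

Nip the freshly glued card stack in the hand press: lift the loose dust cap off the press's knob and stand it, open end down, on the bare table beside the press, without dropping it. Then push the knob straight down 15 mm, until the shoulder of the plunger's thick stem is level with the rim of the sleeve it slides in - no deeper, the plunger has more travel than that - and finish while still holding it there against its spring. Leave the other things on the table where they are.

Things in the scene. Friction and masses are not known exactly. Their poses are not given: they have to be found in the camera images.
- press: dark steel hand press, fixed. Origin on the table under the plunger's axis; z up, x from plunger to rear column. Base plate x -65..105, y -85..85, 14 mm high; column 36 x 60 mm at x 83; head arm 60 mm wide (x -34..101), flat top 100 mm above the table; sleeve round the plunger, 38 mm across, rises from it to 110 mm. A fixed card stack lies on the base under the plunger's foot.
- cap: the cap described at cap_center; origin at the centre of its open rim (its underside), z up out of its closed end.
- cap_center (a point): centre (33 mm above the open rim) of the loose grey round dust cap: 48 mm across, 66 mm high, 3 mm wall, closed at the top (z axis), a 50 mm band near its top; 40 to 85 g. It starts open end down on the head of the press over knob and sleeve (rim 100, top 166 mm above the table), 2 mm play round the sleeve; it must rise 60 mm to clear the knob.
- plunger_top (a point): centre of the flat top (26 mm across) of the plunger's round wooden knob, 34 mm across, 18 mm high; 158 mm above the table unpressed, 143 mm when pressed 15 mm. Below the knob a thin stem (14 mm), then the thick stem (26 mm), whose upper shoulder stands 15 mm above the sleeve's rim when unpressed.
- plunger (a joint): travel of the plunger straight down, m: 0 at rest (up), 0.015 with the shoulder level with the sleeve's rim, 0.024 at its hard stop. Its spring pushes back with about 4 N at first, 10 N at 15 mm and 14 N at the stop, and returns it to 0 when let go.
- ink_bottle: bystander: dark blue ink bottle with black cap, 46 x 46 x 57 mm high, loose; origin at the centre of its underside.
- glue_stick: bystander: glue stick standing upright, 26 mm diameter, 95 mm high, loose; origin at the centre of its underside.
- eraser: bystander: eraser in a blue sleeve, 22 x 55 x 12 mm high, loose; origin at the centre of its underside.
- tape_mint: bystander: flat roll of mint paper tape, 50 x 56 x 12 mm high, loose; origin at its underside.
Not all that is in view belongs to the job. What is shaped like the cap but orange is not meant.

How it is judged:
On the way, in this order (a step that is already met when the one before it is completed fails the run):
1. the cap stands open end down on the bare table, let go (height (world z) of cap_center below 0.038 m and angle between cap_center's own z axis and vertical below 0.15 rad and linear speed of cap below 0.02 m/s and contact force between the fingers and cap below 0.05 N and value of joint plunger below 0.003 m), for 0.2 s.
2. the plunger is held about 15 mm down (value of joint plunger between 0.011 and 0.019 m and contact force between any of the fingers, the arm and press above 2 N), for 1 s.
At the end, for the whole second after the job is handed in: The robot is holding the plunger 15 mm down (between 11 and 19 mm), steady, pressing on it with more than 2 N, and the cap stands upright, open end down, released and at rest on the bare table (its centre below 38 mm, tilt under 0.15 rad) (all of step 2 and velocity of joint plunger between -0.005 and 0.005 m/s and height (world z) of cap_center below 0.038 m and angle between cap_center's own z axis and vertical below 0.15 rad and linear speed of cap below 0.02 m/s and contact force between the fingers and cap below 0.05 N); the arm keeps its last pose, push and grip.
It fails at once if the plunger is driven deeper than 21 mm (value of joint plunger above 0.021 m).
It fails at once if the cap is dropped (moves faster than 0.6 m/s out of the fingers' grip) (linear speed of cap above 0.6 m/s and contact force between the fingers and cap below 0.05 N).
It fails at once if a bystander is moved by more than 20 mm or knocked over (distance of any of ink_bottle, glue_stick, eraser, tape_mint from where it was at the start of the episode above 0.02 m or angle between any of ink_bottle, glue_stick, eraser, tape_mint's own z axis and vertical above 0.3 rad).
It also fails if it takes over 58 s, if anything falls off the work surface, if the arm or the gripper's body presses on something with over 40 N, if the wrist force passes 120 N, or if a joint passes its speed limit or range.

## Robot

A 7-joint arm with a two-finger parallel gripper is mounted at the origin on a cart in front of the work surface, level with it; the furniture and walls round the work are solid. World frame = base frame: x ahead of the robot, y to its left, z up, the work surface at z = 0. Lengths are in m, angles in rad, forces in N, time in s.
With the tool pointing down it reaches from about 0.4 to 0.85 m from the base axis. Payload 4.5 kg.
Tool frame: the origin (TCP) lies midway between the tips of the shut fingers; the grasp point (between the pads) lies 19 mm behind it; z points along the fingers, y is the line along which they close (so a half turn about z gives the same grasp; the last joint's range is limited). The gripper opens to 88 mm and grips with 3 to 60 N. Pads are 18 mm wide; open, the fingers measure 123 mm over their backs; the gripper's body (75 mm by 187 mm) begins 45 mm behind the grasp point.
Start: joints at [-1.12, 0.689, -0.195, 1.565, 0.157, 0.902, -0.215], TCP at [0.253, 0.572, 0.239] pointing down, gripper open.
Joint ranges: [-3.01, 3.01], [-0.46, 2.08], [-1.47, 1.51], [0.13, 2.56], [-1, 4.14], [0.04, 2.09], [-2.66, 2.66]. Speed limits (rad/s): [2.57, 2.57, 3.14, 3.14, 3.14, 3.14, 3.14].

## Interface

Orientations are given as a unit quaternion [w, x, y, z].
In Python, from station import sense, read_camera, close_job gives the robot as it stands.
- The arm moves only by the tool arm_command, never from a script. Its argument "commands" is a list of rows, each a list of 3 entries, a list of its own where there are three numbers: the turn, a rotation vector about the tool's x, y, z in degrees, then the shift along the tool's x, y, z in mm, then the opening, from 0 (shut) to 1 (fully open). A call has exactly 8 rows; each row shifts and turns the commanded pose from where the row before left it, along the tool's axes as they then stand; what a row does not reach is not made up. A row lasts 1/8 s, in which the tool goes at most 62.5 mm and 10.7 degrees, less where a joint would pass 70% of its speed; a pose out of reach is approached as far as the arm can. A call is refused whole if a number of a shift passes 62.5 or a number of a turn 10.7, either way. A call with a gripper value outside its range is refused whole. The fingers move at their own pace and stop on an object; "grip_force" is the grip in N (left out, the last holds). Time passes only in rows, so rows that do not move let the fingers close, or fill a call up. It gives the time, the measured TCP pose, the force and the opening at its end, in the units of the state.
- sense(): the state, without advancing time (a new reading comes with each control period).
- read_camera(name): name is "scene" or "top" or "wrist"; returns a dict with "img" (420x560x3 uint8, blue, green, red), "range_z" (420x560 float32, m along the optical axis (not along the pixel's ray), 0 where there is no reading), "fovy" (degrees; the focal length in pixels is half the picture's height over the tangent of half this angle, whatever the lens; pixels are square), "cx", "cy" (the principal point, pixels), "rvec" (rotation vector, rad) and "tvec" (3), from world to camera coordinates, as OpenCV has them; the wrist camera has in their place "tool_from_camera" (4x4, takes a point from camera to tool coordinates, whose origin is the TCP and whose axes are the flange's). Camera axes: x right, y down, z forward; pixel columns grow to the right and rows downward; lengths in m; the calibration is good to about 2 mm. A picture is of the moment at which its call begins: read the wrist's pose just before it.
- close_job(): hands the job in, once; it reports no verdict.
The state is a dict: "clock": time; "q": joint angles; "qd": joint speeds; "joint_efforts": joint torques, N m; "eef_pos": TCP position; "ee_rot": TCP orientation; "force": force on the tool from outside, world axes, zero at the start; "ft_torque": the same for the moment, N m; "grip_width": finger opening in m.
Only numpy, scipy, OpenCV 4.12 (cv2) and the standard library are available. Lean on these libraries where they do the work, as an engineer would, in place of code of your own. Each camera call takes 0.05 s, during which the arm holds its last target. There are 200 camera calls.

## Working session

There is one attempt and no reset: what is moved stays moved. The work goes in short steps, Python scripts to look and compute and a tool call to move; the robot and the scene stay as the last step left them, time stands still between calls to the robot, and variables do not carry over. Pictures are saved under pics/ and viewed, on a budget of 10 in all, crops included, one or two more only if the job needs it, and the job is handed in when it is done.

Besides the shell and the picture viewer there is one more tool, called after ">>>" as name(argument=value, ...), one argument or row to a line, values as JSON. arm_command: Moves the arm, as the interface text tells. Its arguments: {"type":"object","properties":{"commands":{"type":"array","items":{"type":"array"}},"grip_force":{"type":"number"}},"required":["commands"]}

```bash
ls; mkdir -p pics; cat > h.py <<'E'
import numpy as np,cv2
from station import sense,read_camera
def K(c):
    f=c["img"].shape[0]/2/np.tan(np.radians(c["fovy"])/2); return f
def cam_pose(c):
    R=cv2.Rodrigues(np.array(c["rvec"],float))[0]; t=np.array(c["tvec"],float).ravel(); return R.T,-R.T@t
def ray_plane(c,u,v,z):
    f=K(c);Rt,o=cam_pose(c);d=Rt@np.array([(u-c["cx"])/f,(v-c["cy"])/f,1.]);return o+d*(z-o[2])/d[2]
def cloud(c):
    f=K(c);Rt,o=cam_pose(c);v,u=np.mgrid[:420,:560];Z=c["range_z"]
    P=np.stack([(u-c["cx"])/f*Z,(v-c["cy"])/f*Z,Z],-1)@Rt.T+o; P[Z==0]=np.nan; return P
E
python3 - <<'E'
from h import *
import pickle
s=sense();print(s)
im=[]
for n in("scene","top"):
    c=read_camera(n);pickle.dump(c,open(n+".pkl","wb"));im.append(c["img"]);print(n,c["fovy"],cam_pose(c)[1])
    cv2.imwrite(f"pics/{n}.png",c["img"])
E
```

```text
pics
{'clock': 0.0, 'q': array([-1.12018357,  0.68996726, -0.1945259 ,  1.56632241,  0.15731068,
        0.90250794, -0.21509981]), 'qd': array([-0.00112822, -0.00034502,  0.00026606,  0.00026232, -0.00216602,
        0.0002094 , -0.00090757]), 'joint_efforts': array([-1.94920653e-04, -5.27583504e+01, -1.26706883e+00, -1.53426576e+01,
       -5.26566594e-02,  6.68135559e-03,  1.78532068e-04]), 'eef_pos': array([0.25281981, 0.57090099, 0.23792654]), 'ee_rot': array([-1.21033888e-04,  2.06853116e-01,  9.78371590e-01, -8.97566743e-04]), 'force': array([0.27286465, 0.34152165, 0.04779897]), 'ft_torque': array([-0.03323434, -0.00881616,  0.03350207]), 'grip_width': 0.08800012052279732}
scene 53.498659156911565 [-0.014693   -0.37708405  0.79645879]
top 56.35012527813314 [ 0.40428143 -0.09607885  0.95614712]
```

View pics/scene.png

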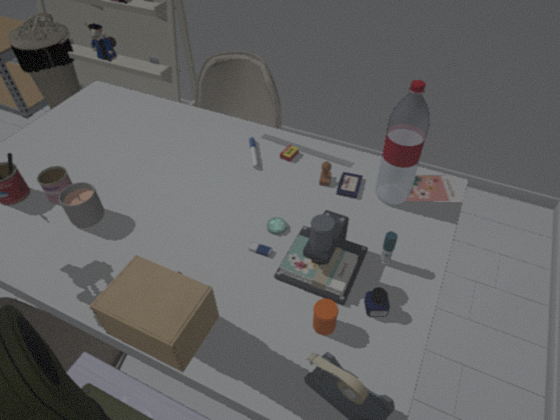

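View pics/top.png

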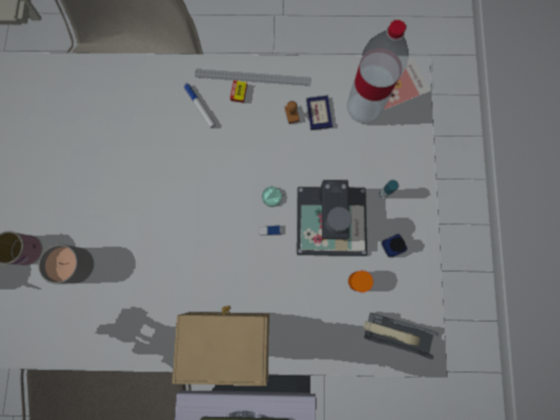

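The scene view shows two cap-shaped things: the grey one on the press at (322,232) and an orange one on the table at (325,317). In the top view they are at (338,218) and (361,282). The grey one on the press head is the one meant, from its colour and position. The bystanders in the top view are the tape (272,197), eraser (271,230), glue stick (391,188) and ink bottle (395,245).

```bash
python3 - <<'E'
from h import *
import pickle
c=pickle.load(open("top.pkl","rb"));P=cloud(c)
for n,u,v in [("cap",338,218),("orange",361,282),("tape",272,197),("eraser",271,230),("glue",392,186),("ink",396,244),("table",270,280),("box",225,330),("tray",400,335),("bottle",375,80),("stamp",292,110)]:
    print(n,P[v,u].round(3))
def blob(lo,hi,reg):
    u0,u1,v0,v1=reg;m=np.zeros((420,560),bool);m[v0:v1,u0:u1]=1
    m&=(P[...,2]>lo)&(P[...,2]<hi);q=P[m];mv=np.argwhere(m)
    r=cv2.minAreaRect((q[:,:2]*1000).astype(np.float32)); print(m.sum(),q.mean(0).round(4),np.nanmedian(q[:,2]).round(4),r, cv2.minEnclosingCircle((q[:,:2]*1000).astype(np.float32)))
blob(.14,.2,(300,380,170,260))   # cap
blob(.085,.115,(300,380,170,260)) # head
blob(.007,.05,(285,380,170,265)) # base
blob(.02,.12,(345,378,265,300)) # orange
c=pickle.load(open("scene.pkl","rb"));P=cloud(c);print("scene")
blob(.157,.2,(290,350,200,270))
a=cv2.resize(c["img"][190:350,240:420],None,fx=4,fy=3.5,interpolation=cv2.INTER_CUBIC)
cv2.imwrite("pics/crop1.png",cv2.convertScaleAbs(a,alpha=1.8))
E
```

```text
cap [ 0.534 -0.193  0.163]
orange [ 0.406 -0.255  0.066]
tape [ 0.609 -0.049  0.01 ]
eraser [ 0.526 -0.049  0.014]
glue [ 0.62  -0.323  0.095]
ink [ 0.493 -0.338  0.057]
table [ 0.407 -0.049  0.003]
box [0.303 0.036 0.111]
tray [ 0.296 -0.335  0.075]
bottle [ 0.807 -0.262  0.224]
stamp [ 0.817 -0.095  0.059]
474 [ 0.5308 -0.1949  0.1647] 0.1657 ((531.4572143554688, -195.8480682373047), (47.726810455322266, 46.61767578125), 88.22594451904297) ((531.788330078125, -196.1065216064453), 24.900239944458008)
1137 [ 0.5737 -0.1921  0.0993] 0.0994 ((564.9498901367188, -195.09408569335938), (134.00119018554688, 59.69918441772461), 0.558181643486023) ((565.4750366210938, -196.5302734375), 71.45700073242188)
3329 [ 0.5394 -0.19    0.0263] 0.0339 ((551.4595947265625, -196.14132690429688), (169.1978302001953, 170.17697143554688), 0.2150891125202179) ((551.3829956054688, -196.16888427734375), 116.98725891113281)
435 [ 0.4076 -0.2558  0.0628] 0.0656 ((407.6343688964844, -258.295654296875), (46.216026306152344, 48.33306121826172), 1.1077823638916016) ((407.6667785644531, -258.7014465332031), 24.794546127319336)
scene
384 [ 0.5287 -0.1997  0.1656] 0.1661 ((531.5992431640625, -199.07852172851562), (47.88819885253906, 48.14536666870117), 55.82779312133789) ((531.025390625, -198.1994171142578), 25.686431884765625)
```

View pics/crop1.png

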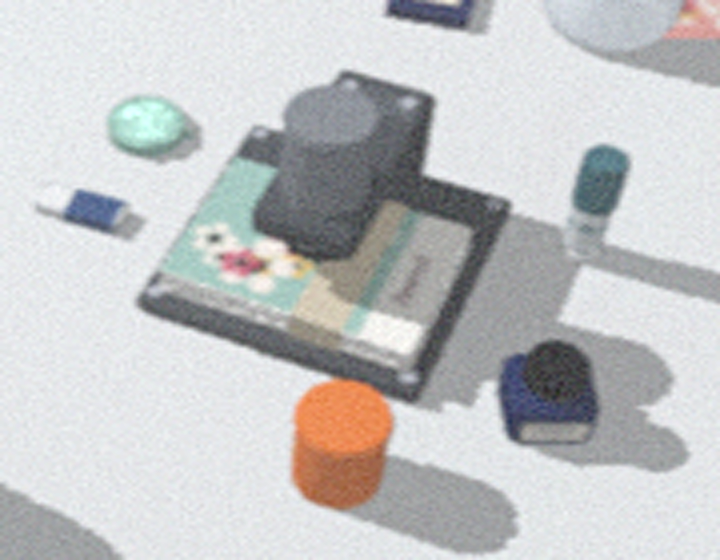

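The crop confirms the grey cap is on the press head and the orange one is the decoy. The cap axis is at about (0.531, -0.196) and its top at z 0.166, in line with the base and head centres and the given sizes. The press is square to world. I'll set the cap down in front of the press, at about (0.415, -0.125).

>>> arm_command(
  commands=[
    [[0, 0, -8], [0, 0, -10], 1],
    [[0, 0, -8], [0, 0, -10], 1],
    [[0, 0, -8], [0, 0, -10], 1],
    [[0, 0, 0], [-20, -50, 0], 1],
    [[0, 0, 0], [-20, -50, 0], 1],
    [[0, 0, 0], [-20, -50, 0], 1],
    [[0, 0, 0], [-20, -50, 0], 1],
    [[0, 0, 0], [-20, -50, 0], 1],
  ],
)

```text
clock: 1.1
eef_pos: [0.354, 0.3198, 0.2685]
ee_rot: [-0.0, -0.001, 1.0, -0.0]
force: [0.5, 0.4, 0.4]
grip_width: 0.0881
```

>>> arm_command(
  commands=[
    [[0, 0, 0], [-17, -50, 0], 1],
    [[0, 0, 0], [-17, -50, 0], 1],
    [[0, 0, 0], [-17, -50, 0], 1],
    [[0, 0, 0], [-17, -50, 0], 1],
    [[0, 0, 0], [-17, -50, 0], 1],
    [[0, 0, 0], [-17, -50, 0], 1],
    [[0, 0, 0], [-17, -50, 0], 1],
    [[0, 0, 0], [-17, -50, 0], 1],
  ],
)

```text
clock: 2.1
eef_pos: [0.4906, -0.0796, 0.2685]
ee_rot: [-0.0, -0.001, 1.0, 0.0]
force: [1.0, -0.5, 0.3]
grip_width: 0.0878
```

>>> arm_command(
  commands=[
    [[0, 0, 0], [-10, -35, 0], 1],
    [[0, 0, 0], [-10, -35, 0], 1],
    [[0, 0, 0], [-10, -25, 0], 1],
    [[0, 0, 0], [-10, -20, 0], 1],
    [[0, 0, 0], [0, 0, 0], 1],
    [[0, 0, 0], [0, 0, 0], 1],
    [[0, 0, 0], [0, 0, 0], 1],
    [[0, 0, 0], [0, 0, 0], 1],
  ],
)

```text
clock: 3.1
eef_pos: [0.5305, -0.192, 0.2688]
ee_rot: [-0.0, -0.002, 1.0, 0.0]
force: [-0.5, -0.4, -0.2]
grip_width: 0.0883
```

```bash
cat >> h.py <<'E'
def wcloud():
    s=sense();c=read_camera("wrist");f=K(c);v,u=np.mgrid[:420,:560];Z=c["range_z"]
    w,x,y,z=s["ee_rot"]
    from scipy.spatial.transform import Rotation as Ro
    R=Ro.from_quat([x,y,z,w]).as_matrix();T=np.array(c["tool_from_camera"])
    P=np.stack([(u-c["cx"])/f*Z,(v-c["cy"])/f*Z,Z],-1)@T[:3,:3].T+T[:3,3]
    P=P@R.T+s["eef_pos"];P[Z==0]=np.nan
    return s,c,P
E
python3 - <<'E'
from h import *
s,c,P=wcloud();print(s["q"].round(2),s["eef_pos"].round(4),s["ee_rot"].round(4));cv2.imwrite("pics/w1.png",c["img"])
m=(P[...,2]>.157)&(P[...,2]<.175);v,u=np.nonzero(m);print(m.sum(),u.min(),u.max(),v.min(),v.max())
q=P[m];print(q.mean(0),cv2.minEnclosingCircle((q[:,:2]*1000).astype(np.float32)))
E
```

```text
[ 0.48  0.58 -0.36  1.71  0.25  0.89  1.59] [ 0.5305 -0.192   0.2688] [-1.0e-04 -1.7e-03  1.0e+00  1.0e-04]
3309 241 306 186 250
[ 0.53170392 -0.19537639  0.16642763] ((533.144287109375, -195.348876953125), 24.922847747802734)
```

View pics/w1.png

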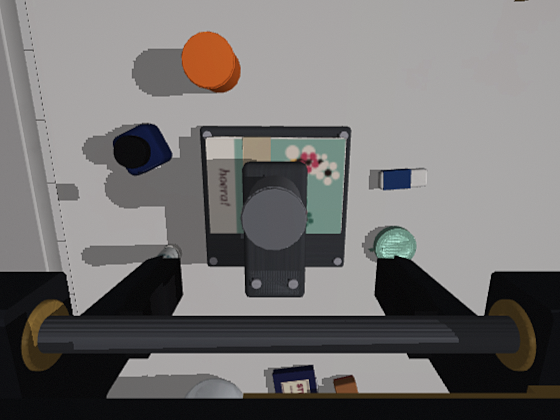

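The wrist view shows the cap top at (273,218), which puts it at (0.532, -0.1955). I'll centre on it, descend and grip.

>>> arm_command(
  commands=[
    [[0, 0, 0], [-1.5, -3.5, 25], 1],
    [[0, 0, 0], [0, 0, 30], 1],
    [[0, 0, 0], [0, 0, 30], 1],
    [[0, 0, 0], [0, 0, 25], 1],
    [[0, 0, 0], [0, 0, 20], 1],
    [[0, 0, 0], [0, 0, 16], 1],
    [[0, 0, 0], [0, 0, 0], 1],
    [[0, 0, 0], [0, 0, 0], 1],
  ],
)

```text
clock: 4.15
eef_pos: [0.5327, -0.1964, 0.1233]
ee_rot: [0.001, -0.001, 1.0, -0.0]
force: [-0.3, -0.2, 0.7]
grip_width: 0.0883
```

>>> arm_command(
  commands=[
    [[0, 0, 0], [0, 0, 0], 0.3],
    [[0, 0, 0], [0, 0, 0], 0.3],
    [[0, 0, 0], [0, 0, 0], 0.3],
    [[0, 0, 0], [0, 0, 0], 0.3],
    [[0, 0, 0], [0, 0, 0], 0.3],
    [[0, 0, 0], [0, 0, 0], 0.3],
    [[0, 0, 0], [0, 0, 0], 0.3],
    [[0, 0, 0], [0, 0, 0], 0.3],
  ],
  grip_force=20,
)

```text
clock: 5.15
eef_pos: [0.5322, -0.1964, 0.1228]
ee_rot: [0.0, -0.001, 1.0, 0.0]
force: [-1.1, -0.1, 2.2]
grip_width: 0.0479
```

>>> arm_command(
  commands=[
    [[0, 0, 0], [0, 0, -4], 0.3],
    [[0, 0, 0], [0, 0, -8], 0.3],
    [[0, 0, 0], [0, 0, -10], 0.3],
    [[0, 0, 0], [0, 0, -10], 0.3],
    [[0, 0, 0], [0, 0, -12], 0.3],
    [[0, 0, 0], [0, 0, -12], 0.3],
    [[0, 0, 0], [0, 0, -12], 0.3],
    [[0, 0, 0], [0, 0, -12], 0.3],
  ],
)

```text
clock: 6.15
eef_pos: [0.5321, -0.1964, 0.2036]
ee_rot: [0.0, -0.001, 1.0, 0.0]
force: [-0.3, -0.3, -0.3]
grip_width: 0.0477
```

```bash
python3 - <<'E'
from h import *
s,c,P=wcloud();print(s["eef_pos"].round(4),s["force"],s["grip_width"]);cv2.imwrite("pics/w2.png",c["img"])
c=read_camera("scene");cv2.imwrite("pics/s2.png",cv2.resize(c["img"][150:350,230:430],None,fx=3,fy=3))
E
```

```text
[ 0.5321 -0.1964  0.2036] [-0.30101814 -0.28013445 -0.27091213] 0.04766751958874752
```

View pics/s2.png

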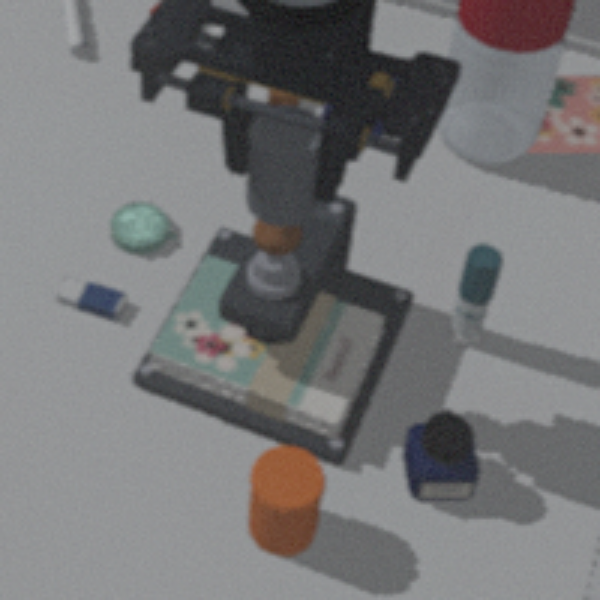

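The scene view shows the cap at (285,170) of the crop, held upright and clear of the wooden knob at (277,235). Next I'll carry it over to the bare table in front of the press.

>>> arm_command(
  commands=[
    [[0, 0, 0], [8, 5, -3], 0.3],
    [[0, 0, 0], [18, 11, 0], 0.3],
    [[0, 0, 0], [20, 12, 0], 0.3],
    [[0, 0, 0], [20, 12, 0], 0.3],
    [[0, 0, 0], [20, 12, 0], 0.3],
    [[0, 0, 0], [18, 11, 0], 0.3],
    [[0, 0, 0], [9, 6, 10], 0.3],
    [[0, 0, 0], [4, 2, 15], 0.3],
  ],
)

```text
clock: 7.25
eef_pos: [0.4137, -0.125, 0.1806]
ee_rot: [-0.0, -0.001, 1.0, 0.0]
force: [-0.1, -0.6, -1.5]
grip_width: 0.0474
```

>>> arm_command(
  commands=[
    [[0, 0, 0], [0, 0, 20], 0.3],
    [[0, 0, 0], [0, 0, 25], 0.3],
    [[0, 0, 0], [0, 0, 25], 0.3],
    [[0, 0, 0], [0, 0, 25], 0.3],
    [[0, 0, 0], [0, 0, 22], 0.3],
    [[0, 0, 0], [0, 0, 18], 0.3],
    [[0, 0, 0], [0, 0, 12], 0.3],
    [[0, 0, 0], [0, 0, 6], 0.3],
  ],
)

```text
clock: 8.25
eef_pos: [0.4166, -0.1262, 0.035]
ee_rot: [-0.004, -0.001, 1.0, 0.001]
force: [-0.2, 0.1, -0.2]
grip_width: 0.0477
```

>>> arm_command(
  commands=[
    [[0, 0, 0], [0, 0, 0], 0.3],
    [[0, 0, 0], [0, 0, 0], 0.3],
    [[0, 0, 0], [0, 0, 0], 0.3],
    [[0, 0, 0], [0, 0, 1], 0.3],
    [[0, 0, 0], [0, 0, 1], 0.3],
    [[0, 0, 0], [0, 0, 1], 0.3],
    [[0, 0, 0], [0, 0, 0], 0.3],
    [[0, 0, 0], [0, 0, 0], 0.3],
  ],
)

```text
clock: 9.25
eef_pos: [0.4173, -0.1267, 0.0326]
ee_rot: [-0.003, -0.001, 1.0, 0.0]
force: [-0.1, -0.1, -0.6]
grip_width: 0.0477
```

```bash
python3 - <<'E'
from h import *
s=sense();print(s["q"].round(3),s["eef_pos"],s["ee_rot"])
E
```

```text
[ 0.226  0.884 -0.06   2.256  1.379  0.047  0.382] [ 0.4172588  -0.12674421  0.03260496] [-3.20293220e-03 -1.01713401e-03  9.99994264e-01  4.22367742e-04]
```

Joint 6 is at its lower limit, so this spot is too close to the base. I'll rise a little, shift outward to about (0.433, -0.145), and lower there.

>>> arm_command(
  commands=[
    [[0, 0, 0], [0, 0, -8], 0.3],
    [[0, 0, 0], [0, 0, -12], 0.3],
    [[0, 0, 0], [-4, -4, 0], 0.3],
    [[0, 0, 0], [-6, -7, 0], 0.3],
    [[0, 0, 0], [-5, -6, 0], 0.3],
    [[0, 0, 0], [0, -1, 8], 0.3],
    [[0, 0, 0], [0, 0, 8], 0.3],
    [[0, 0, 0], [0, 0, 0], 0.3],
  ],
)

```text
clock: 10.25
eef_pos: [0.4315, -0.1443, 0.0357]
ee_rot: [-0.004, -0.002, 1.0, 0.0]
force: [0.1, 0.5, -1.3]
grip_width: 0.0476
```

```bash
python3 - <<'E'
from h import *
s=sense();print(s["q"].round(3),s["eef_pos"],s["ee_rot"])
E
```

```text
[ 0.399  0.887 -0.29   2.191  1.186  0.243  0.61 ] [ 0.43148003 -0.14427344  0.03573381] [-4.24285270e-03 -1.58683067e-03  9.99989627e-01  4.76140589e-04]
```

>>> arm_command(
  commands=[
    [[0, -0.5, 0], [0, 0, 4], 0.3],
    [[0, 0, 0], [0, 0, 3], 0.3],
    [[0, 0, 0], [0, 0, 2], 0.3],
    [[0, 0, 0], [0, 0, 1.5], 0.3],
    [[0, 0, 0], [0, 0, 1], 0.3],
    [[0, 0, 0], [0, 0, 0.5], 0.3],
    [[0, 0, 0], [0, 0, 0], 0.3],
    [[0, 0, 0], [0, 0, 0], 0.3],
  ],
)

```text
clock: 11.25
eef_pos: [0.4323, -0.1447, 0.0244]
ee_rot: [0.001, -0.001, 1.0, 0.0]
force: [0.1, -0.3, -0.8]
grip_width: 0.0472
```

>>> arm_command(
  commands=[
    [[0, 0, 0], [0, 0, 0.8], 0.3],
    [[0, 0, 0], [0, 0, 0.7], 0.3],
    [[0, 0, 0], [0, 0, 0.5], 0.3],
    [[0, 0, 0], [0, 0, 0], 0.3],
    [[0, 0, 0], [0, 0, 0], 0.3],
    [[0, 0, 0], [0, 0, 0], 0.3],
    [[0, 0, 0], [0, 0, 0], 0.3],
    [[0, 0, 0], [0, 0, 0], 0.3],
  ],
)

```text
clock: 12.25
eef_pos: [0.4323, -0.1447, 0.0227]
ee_rot: [0.001, -0.001, 1.0, 0.0]
force: [-0.2, 0.3, 5.4]
grip_width: 0.0478
```

The upward force of 5.4 N shows the cap is resting on the table, so I'll release it.

>>> arm_command(
  commands=[
    [[0, 0, 0], [0, 0, 0], 0.7],
    [[0, 0, 0], [0, 0, 0], 1],
    [[0, 0, 0], [0, 0, 0], 1],
    [[0, 0, 0], [0, 0, 0], 1],
    [[0, 0, 0], [0, 0, 0], 1],
    [[0, 0, 0], [0, 0, 0], 1],
    [[0, 0, 0], [0, 0, 0], 1],
    [[0, 0, 0], [0, 0, 0], 1],
  ],
)

```text
clock: 13.25
eef_pos: [0.4323, -0.1447, 0.0224]
ee_rot: [0.001, -0.001, 1.0, 0.0]
force: [-0.9, -0.1, -0.4]
grip_width: 0.0881
```

>>> arm_command(
  commands=[
    [[0, 0, 0], [0, 0, -10], 1],
    [[0, 0, 0], [0, 0, -20], 1],
    [[0, 0, 0], [0, 0, -30], 1],
    [[0, 0, 0], [0, 0, -35], 1],
    [[0, 0, 0], [0, 0, -35], 1],
    [[0, 0, 0], [0, 0, -35], 1],
    [[0, 0, 0], [0, 0, -30], 1],
    [[0, 0, 0], [0, 0, -20], 1],
  ],
)

```text
clock: 14.25
eef_pos: [0.4317, -0.1451, 0.2386]
ee_rot: [0.002, -0.001, 1.0, 0.0]
force: [-0.7, -0.4, -0.7]
grip_width: 0.0881
```

```bash
python3 - <<'E'
from h import *
s,c,P=wcloud();print(s["q"].round(2),s["eef_pos"].round(4),s["ee_rot"].round(4),s["grip_width"]);cv2.imwrite("pics/w3.png",c["img"])
def rep(lo,hi,xy,r):
    m=(P[...,2]>lo)&(P[...,2]<hi)&(np.hypot(P[...,0]-xy[0],P[...,1]-xy[1])<r)
    q=P[m];print(len(q))
    if len(q):print(np.median(q,0).round(4),q[:,2].std(),cv2.minEnclosingCircle((q[:,:2]*1000).astype(np.float32)))
rep(.055,.08,(.432,-.145),.04)
rep(.148,.175,(.532,-.1955),.04)
E
```

```text
[ 0.74  0.57 -0.8   2.04  0.59  0.77  1.15] [ 0.4317 -0.1451  0.2386] [ 1.5e-03 -1.0e-03  1.0e+00  2.0e-04] 0.08814971173484029
2134
[ 0.4324 -0.1443  0.0666] 0.0011237520270150488 ((433.4779357910156, -144.30679321289062), 24.87254524230957)
476
[ 0.5385 -0.1947  0.1586] 0.0009770446980181865 ((536.2191162109375, -194.9990234375), 15.472391128540039)
```

View pics/w3.png

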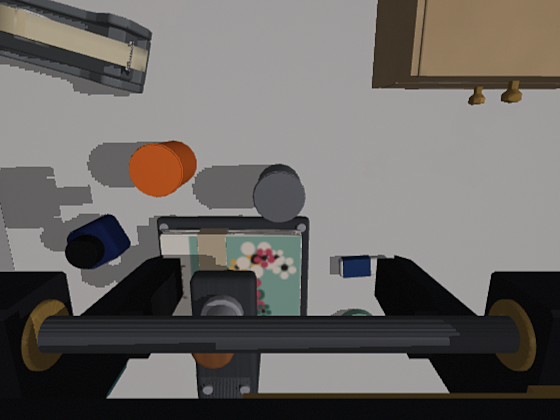

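The cap stands upright on the table: its flat grey top is at (279,193), z 0.066. The knob is under the bar at about (215,340). I'll shut the fingers and move above the knob.

>>> arm_command(
  commands=[
    [[0, 0, 0], [-12, -6, 0], 0],
    [[0, 0, 0], [-18, -9, 0], 0],
    [[0, 0, 0], [-20, -10, 0], 0],
    [[0, 0, 0], [-20, -10, 0], 0],
    [[0, 0, 0], [-18, -9, 0], 0],
    [[0, 0, 0], [-12, -7, 0], 0],
    [[0, 0, 0], [0, 0, 0], 0],
    [[0, 0, 0], [0, 0, 0], 0],
  ],
)

```text
clock: 15.3
eef_pos: [0.5313, -0.1954, 0.2366]
ee_rot: [0.0, -0.001, 1.0, 0.001]
force: [-0.1, -0.0, 0.1]
grip_width: 0.01
```

```bash
python3 - <<'E'
from h import *
s,c,P=wcloud();print(s["q"].round(2),s["eef_pos"].round(4),s["ee_rot"].round(4),s["grip_width"],s["force"])
m=(P[...,2]>.152)&(P[...,2]<.165)&(np.hypot(P[...,0]-.532,P[...,1]+.1955)<.03)
q=P[m];print(len(q),np.median(q,0).round(4),cv2.minEnclosingCircle((q[:,:2]*1000).astype(np.float32)))
E
```

```text
[ 0.71  0.71 -0.77  1.73  0.59  0.95  1.28] [ 0.5313 -0.1954  0.2366] [ 1.0e-04 -1.3e-03  1.0e+00  7.0e-04] 0.010047387815493776 [-0.10344533 -0.04623636  0.12838427]
1800 [ 0.5314 -0.1954  0.1582] ((533.0533447265625, -195.49188232421875), 16.99386978149414)
```

>>> arm_command(
  commands=[
    [[0, 0, 0], [-1, 0, 12], 0],
    [[0, 0, 0], [0, 0, 16], 0],
    [[0, 0, 0], [0, 0, 16], 0],
    [[0, 0, 0], [0, 0, 14], 0],
    [[0, 0, 0], [0, 0, 10], 0],
    [[0, 0, 0], [0, 0, 5], 0],
    [[0, 0, 0], [0, 0, 0], 0],
    [[0, 0, 0], [0, 0, 0], 0],
  ],
)

```text
clock: 16.35
eef_pos: [0.5334, -0.1956, 0.165]
ee_rot: [0.002, -0.001, 1.0, 0.0]
force: [-0.3, 0.3, -0.5]
grip_width: 0.0006
```

>>> arm_command(
  commands=[
    [[0, 0, 0], [0, 0, 2], 0],
    [[0, 0, 0], [0, 0, 2], 0],
    [[0, 0, 0], [0, 0, 2], 0],
    [[0, 0, 0], [0, 0, 2], 0],
    [[0, 0, 0], [0, 0, 1], 0],
    [[0, 0, 0], [0, 0, 0], 0],
    [[0, 0, 0], [0, 0, 0], 0],
    [[0, 0, 0], [0, 0, 0], 0],
  ],
)

```text
clock: 17.35
eef_pos: [0.5331, -0.1957, 0.1557]
ee_rot: [0.001, -0.001, 1.0, 0.0]
force: [-1.2, -1.2, 4.7]
grip_width: 0.0003
```

Contact: 4.7 N at about 2 mm of travel, as the spring should give. The target TCP height is 0.143, with about 10 N.

>>> arm_command(
  commands=[
    [[0, 0, 0], [0, 0, 2], 0],
    [[0, 0, 0], [0, 0, 2], 0],
    [[0, 0, 0], [0, 0, 2], 0],
    [[0, 0, 0], [0, 0, 2], 0],
    [[0, 0, 0], [0, 0, 1.5], 0],
    [[0, 0, 0], [0, 0, 1], 0],
    [[0, 0, 0], [0, 0, 0], 0],
    [[0, 0, 0], [0, 0, 0], 0],
  ],
)

```text
clock: 18.35
eef_pos: [0.5331, -0.1957, 0.1457]
ee_rot: [0.001, -0.001, 1.0, 0.0]
force: [-2.2, -0.4, 9.4]
grip_width: 0.0003
```

>>> arm_command(
  commands=[
    [[0, 0, 0], [0, 0, 1], 0],
    [[0, 0, 0], [0, 0, 1], 0],
    [[0, 0, 0], [0, 0, 0.5], 0],
    [[0, 0, 0], [0, 0, 0], 0],
    [[0, 0, 0], [0, 0, 0], 0],
    [[0, 0, 0], [0, 0, 0], 0],
    [[0, 0, 0], [0, 0, 0], 0],
    [[0, 0, 0], [0, 0, 0], 0],
  ],
)

```text
clock: 19.35
eef_pos: [0.5332, -0.1956, 0.1433]
ee_rot: [0.001, -0.001, 1.0, 0.0]
force: [-3.4, -0.2, 10.5]
grip_width: 0.0005
```

>>> arm_command(
  commands=[
    [[0, 0, 0], [0, 0, 0], 0],
    [[0, 0, 0], [0, 0, 0], 0],
    [[0, 0, 0], [0, 0, 0], 0],
    [[0, 0, 0], [0, 0, 0], 0],
    [[0, 0, 0], [0, 0, 0], 0],
    [[0, 0, 0], [0, 0, 0], 0],
    [[0, 0, 0], [0, 0, 0], 0],
    [[0, 0, 0], [0, 0, 0], 0],
  ],
)

```text
clock: 20.35
eef_pos: [0.5332, -0.1956, 0.1433]
ee_rot: [0.001, -0.001, 1.0, 0.0]
force: [-3.4, -1.1, 10.6]
grip_width: 0.0008
```

```bash
python3 - <<'E'
from h import *
s,c,P=wcloud();print(s["eef_pos"].round(4),s["force"])
cv2.imwrite("pics/w4.png",c["img"])
m=(P[...,2]>.135)&(P[...,2]<.165)&(np.hypot(P[...,0]-.532,P[...,1]+.1955)<.02)
print(m.sum(),np.percentile(P[m][:,2],[10,50,90]) if m.any() else 0)
c=read_camera("scene");cv2.imwrite("pics/s4.png",cv2.resize(c["img"][180:340,240:420],None,fx=4,fy=3.75,interpolation=cv2.INTER_CUBIC))
P=cloud(c);m=(P[...,2]>.06)&(P[...,2]<.075)&(np.hypot(P[...,0]-.432,P[...,1]+.145)<.04);print(m.sum(),np.median(P[m],0))
E
```

```text
[ 0.5332 -0.1956  0.1433] [-3.42890019 -1.08045339 10.64964898]
2525 [0.13902517 0.14593837 0.16209539]
377 [ 0.42997207 -0.14862275  0.06623078]
```

View pics/s4.png

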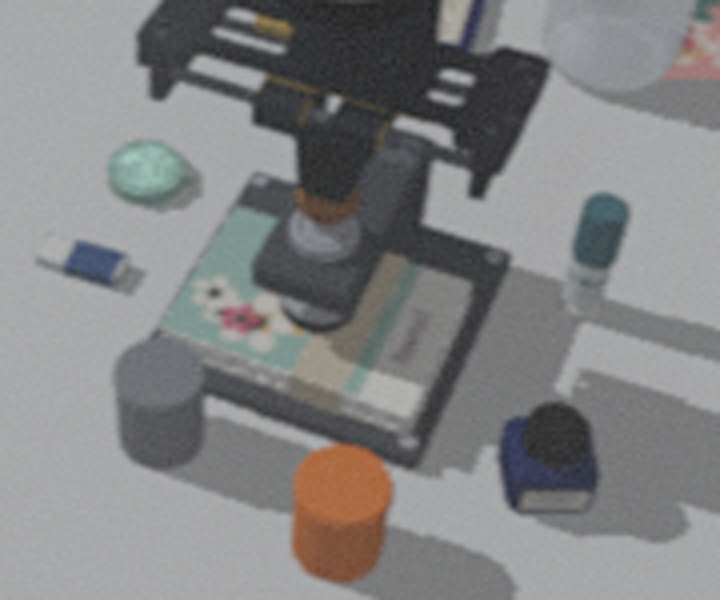

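The final view shows the fingers pressing the knob at (327,200), with the shoulder down at the sleeve. The grey cap stands upright at (160,405) and the bystanders have not moved. I'm handing in.

```bash
python3 -c "
from station import close_job;print(close_job())"
```

```text
the job is handed in; nothing more can be done
None
```

The cap is off and standing on the table, and I handed the job in with the arm still holding the plunger about 15 mm down. The hand-in gave no verdict.

- **Cap:** I lifted it straight off the knob and stood it open end down on the bare table in front of the press, at about (0.432, -0.145). Its top measured 66 mm high and level.
- **First set-down spot:** it was too close to the base, and joint 6 reached its limit with the cap about 10 mm above the table. I moved the cap about 2 cm outward and lowered it there.
- **Plunger:** with the fingers shut, I pressed the knob until the TCP was at z = 0.1433, which is about 14.7 mm of travel. The pose stayed the same over the last second.
- **Force:** the sensor showed about 10.6 N upward, which matches the spring at that depth. There was also a steady side force of about 3.4 N, whose cause I did not look into.
- **Bystanders:** they looked unmoved in the last picture. I did not re-measure their positions.
- **Disagreement:** the two cameras put the standing cap about 4 mm apart in y, which makes no difference here.

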